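Tip the round roll out of the two-section sample dish

TASK

On the bakery counter a white two-section sample dish holds a small round roll in one half and a square cake in the other. Pick the dish up by its middle grip, tip it so that only the roll slides out into the square wooden basket, then stand the dish back upright on the counter with the cake still in it.

Things in the scene. Friction and masses are not known exactly. Their poses are not given: they have to be found in the camera images.
- dish_grip (a point): Grip centre of the white two-section dish (110 mm in x, 206 in y, 0.24 kg), 85 mm above its underside. A 12 mm divider runs along x, 58 mm high; its middle 60 mm rises to 110 mm as an upright flat tab: pinch it across y, about 40 N. Compartments at +y and -y: floor 8 mm up, flat to 58 mm from the middle, then a 15 degree ramp to an open edge 103 mm out, 20 mm up; x ends walled 28 mm high. z up.
- roll_center (a point): Centre of the small round bread roll, 44 mm across, 40 mm high, small flat foot, 30 g. It starts in either compartment, about 32 mm from the dish's middle. As the dish is tipped about its x axis with this side low, it tumbles out over the open edge at 20 to 40 degrees and, with the edge some 35 mm above the basket's rim, lands 50 to 100 mm beyond it.
- cake_center (a point): Centre of the square cake, 36 x 36 x 24 mm, 30 g, same baked brown. It starts in the other compartment and is to stay in the dish: when its side is the high one, the divider holds it back.
- basket: Square slatted light-wood basket, 200 x 200 mm outside, 55 mm high, walls 6 mm, open at the top, fixed to the counter. Origin at the centre of its underside, on the counter; x and y axes along its sides, z up.
Things that resemble listed ones, but are neither listed nor needed, are in the scene too. Leave any pink, turquoise or yellow look-alike of the part that bears cake_center alone.

How it is judged:
On the way:
1. the roll comes out of the dish while the dish is tipped (angle between dish_grip's own z axis and vertical above 0.2 rad and distance between roll_center and dish_grip above 0.12 m), for 0.05 s.
At the end, for the whole second after the job is handed in: The roll lies in the basket (centre within 95 mm of its middle along both sides, below 55 mm); the dish stands upright on the counter (tilt under 10 degrees, grip centre 75 to 95 mm up) with the cake in it (inside its outline, cake centre 15 to 55 mm up) (x of roll_center in the frame of basket between -0.095 and 0.095 m and y of roll_center in the frame of basket between -0.095 and 0.095 m and height (world z) of each of roll_center, cake_center below 0.055 m and angle between dish_grip's own z axis and vertical below 0.17 rad and height (world z) of dish_grip between 0.075 and 0.095 m and x of cake_center in the frame of dish_grip between -0.055 and 0.055 m and y of cake_center in the frame of dish_grip between -0.1 and 0.1 m and height (world z) of cake_center above 0.015 m); the robot touches nothing.
It also fails if it takes over 54 s, if anything falls off the work surface, if the arm or the gripper's body presses on something with over 40 N, if the wrist force passes 120 N, or if a joint passes its speed limit or range.

ROBOT

A 7-joint arm with a two-finger parallel gripper is mounted at the origin on the work surface. World frame = base frame: x ahead of the robot, y to its left, z up, the work surface at z = 0. Lengths are in m, angles in rad, forces in N, time in s.
With the tool pointing down it reaches from about 0.35 to 0.9 m from the base axis. Payload 19.9 kg.
Tool frame: the origin (TCP) lies midway between the tips of the shut fingers; the grasp point (between the pads) lies 19 mm behind it; z points along the fingers, y is the line along which they close (so a half turn about z gives the same grasp; the last joint's range is limited). The gripper opens to 94 mm and grips with 3 to 60 N. Pads are 16 mm wide; open, the fingers measure 119 mm over their backs; the gripper's body (75 mm by 177 mm) begins 78 mm behind the grasp point.
Start: joints at [-1.327, 0.417, -0.01, 1.614, 0.005, 1.111, -0.053], TCP at [0.176, 0.6, 0.205] pointing down, gripper open.
Joint ranges: [-2.81, 2.81], [-0.39, 2.02], [-1.27, 1.25], [0.06, 2.57], [-1.19, 4.33], [0.19, 2], [-2.82, 2.82]. Speed limits (rad/s): [1.89, 1.89, 2.39, 2.39, 3.01, 3.01, 3.01].

INTERFACE

Orientations are given as a 3x3 rotation matrix whose columns are the frame's x, y, z axes.
In Python, from workcell import monitor, camera, camera_info, order gives the robot as it stands.
- The arm moves only by the tool servo_tool, never from a script. Its argument "deltas" is a list of rows, each a list of 7 numbers: the turn, a rotation vector about the tool's x, y, z in rad, then the shift along the tool's x, y, z in cm, then the closure, from 0 (fully open) to 1 (shut). In form: [[wx, wy, wz, x, y, z, grip], ...]. A call has 1 to 12 rows; each row is the pose to reach, as a shift and turn from the pose commanded when the call began, along the tool's axes at that moment; what a row does not reach only later rows make up. A row lasts 1/10 s, in which the tool goes at most 50 mm and 8.59 degrees, less where a joint would pass 70% of its speed; a pose out of reach is approached as far as the arm can. A call with a gripper value outside its range is refused whole. The fingers move at their own pace and stop on an object; "newtons" is the grip in N (left out, the last holds). Time passes only in rows, so rows that repeat a pose let the fingers close. It gives the time, the measured TCP pose, the force, the opening and the grip force at its end, in the units of the state.
- monitor.observe(): the state, without advancing time (a new reading comes with each control period).
- camera(name): name is "scene" or "top"; returns (picture, depth): 420x560x3 uint8, blue, green, red; 420x560 float32, m along the optical axis (not along the pixel's ray), 0 where there is no reading.
- camera_info(name): a dict with "fov_y" (degrees; the focal length in pixels is half the picture's height over the tangent of half this angle, whatever the lens; pixels are square), "cx", "cy" (the principal point, pixels), "extrinsics" (4x4, takes a point from world to camera coordinates). Camera axes: x right, y down, z forward; pixel columns grow to the right and rows downward; lengths in m; the calibration is good to about 2 mm. A picture is of the moment at which its call begins. camera_info takes no time and is no camera call.
- order.close_job(): hands the job in; it is judged then, once.
The state is a dict: "t": time; "joints": joint angles; "qvel": joint speeds; "effort": joint torques, N m; "ee_pos": TCP position; "eef_rot": TCP orientation; "contact_force": force on the tool from outside, world axes, zero at the start; "moment": the same for the moment, N m; "width": opening from 0.0 (shut) to 1.0 (fully open); "grasp_force": force on a finger pad.
Only numpy, scipy, OpenCV 4.12 (cv2) and the standard library are available. Lean on these libraries where they do the work, as an engineer would, in place of code of your own. Each camera call takes 0.05 s, during which the arm holds its last target. There are 200 camera calls.

## Working session

There is one attempt and no reset: what is moved stays moved. The work goes in short steps, Python scripts to look and compute and a tool call to move; the robot and the scene stay as the last step left them, time stands still between calls to the robot, and variables do not carry over. Pictures are saved under pics/ and viewed, at most 10 in all, crops included, and the job is handed in when it is done.

Besides the shell and the picture viewer there is one more tool, called after "Call:" by a JSON object that holds its "name" and its "arguments". servo_tool: Moves the arm, as the interface text tells. Its arguments: {"type":"object","properties":{"deltas":{"type":"array"},"newtons":{"type":"number"}},"required":["deltas"]}

```bash
mkdir -p pics; cat > h.py <<'E'
import numpy as np, cv2
from workcell import monitor, camera, camera_info, order
def look(n,f):
    p,d=camera(n); cv2.imwrite(f'pics/{f}.png',p); np.save(f'pics/{f}.npy',d); return p,d
def world(n,d,u,v):
    c=camera_info(n); f=210/np.tan(np.radians(c['fov_y'])/2)
    patch=d[v-1:v+2,u-1:u+2]; z=np.median(patch[patch>0])
    return (np.linalg.inv(c['extrinsics'])@[(u-c['cx'])*z/f,(v-c['cy'])*z/f,z,1])[:3]
E
python3 - <<'E'
from h import *
for n in('scene','top'):
    look(n,n+'0'); print(camera_info(n))
s=monitor.observe(); print(s['t'],s['ee_pos'],s['eef_rot'],s['width'])
E
```

```text
{'fov_y': 44.69249075445755, 'cx': 275.94282767726776, 'cy': 200.06619044500744, 'extrinsics': array([[ 0.66854926,  0.74356818, -0.01217574, -0.31028583],
       [ 0.602985  , -0.5515869 , -0.57633408, -0.25441928],
       [-0.43525967,  0.37796594, -0.81712348,  1.49035191],
       [ 0.        ,  0.        ,  0.        ,  1.        ]])}
{'fov_y': 45.21213177317978, 'cx': 265.7602990949388, 'cy': 215.2055253594582, 'extrinsics': array([[-0.01278191, -0.99984202,  0.01235168, -0.03030566],
       [-0.98512413,  0.0104748 , -0.17152472,  0.50356056],
       [ 0.17136824, -0.01436035, -0.98510238,  0.9098883 ],
       [ 0.        ,  0.        ,  0.        ,  1.        ]])}
0.1 [0.17550216 0.59950322 0.2048853 ] [[-9.59733110e-01  2.80913338e-01 -2.32808830e-04]
 [ 2.80913424e-01  9.59732511e-01 -1.07483492e-03]
 [-7.85012621e-05 -1.09695378e-03 -9.99999395e-01]] 0.9960991794004077
```

View pics/top0.png

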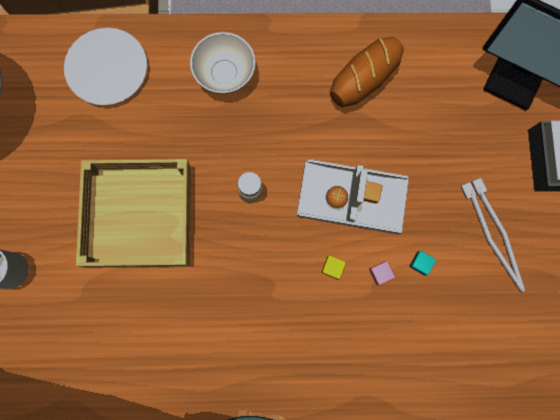

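View pics/scene0.png

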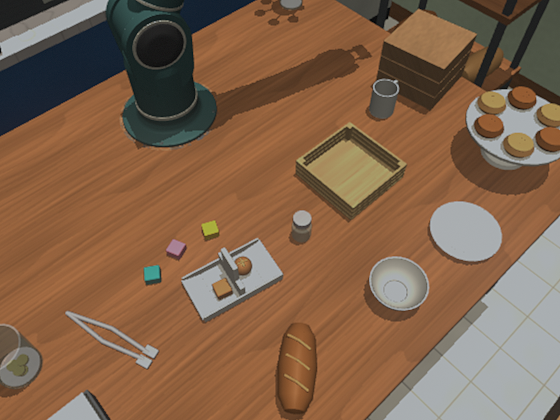

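The top view shows the basket (corners about (81,161),(187,160),(188,266),(77,266)) and the dish (corners about (307,161),(408,175),(402,231),(298,218)). The roll at (338,197) is in the half facing the basket, and the cake is at (373,192). A shaker at (250,186) stands between them, and the decoy cubes are below.

```bash
python3 - <<'E'
from h import *
d=np.load('pics/top0.npy'); p=cv2.imread('pics/top0.png')
for n,u,v in [('roll',338,197),('cake',373,192),('shaker',250,181)]+[('bask',*q) for q in [(83,163),(186,162),(187,264),(79,264)]]+[('dish',*q) for q in [(309,164),(405,177),(400,229),(300,216)]]+[('tab',*q) for q in [(361,170),(359,190),(354,212),(361,180),(357,195)]]:
    print(n,u,v,world('top',d,u,v).round(4))
# points of tab: heights>0.09 near the dish
c=camera_info('top'); f=210/np.tan(np.radians(c['fov_y'])/2)
v,u=np.mgrid[0:420,0:560]; P=np.stack([(u-c['cx'])*d/f,(v-c['cy'])*d/f,d,np.ones_like(d)],-1)@np.linalg.inv(c['extrinsics']).T
m=(P[...,2]>.095)&(u>290)&(u<415)&(v>150)&(v<240)
q=P[m][:,:2].astype(np.float32); print('tab n',m.sum(),q.mean(0),cv2.minAreaRect(q),P[m][:,2].max())
for lo,hi,uu in [(.04,.075,(60,200)),]:
    m=(P[...,2]>lo)&(P[...,2]<hi)&(u>uu[0])&(u<uu[1])&(v>140)&(v<285)
    q=P[m][:,:2].astype(np.float32); print('bask',m.sum(),cv2.minAreaRect(q))
big=cv2.resize(p[140:250,280:420],None,fx=5,fy=5,interpolation=2); cv2.imwrite('pics/c.png',big)
E
```

```text
roll 338 197 [ 0.5362 -0.1738  0.0471]
cake 373 192 [ 0.5487 -0.2446  0.0316]
shaker 250 181 [ 0.5622 -0.0074  0.0753]
bask 83 163 [0.6053 0.3088 0.0548]
bask 186 162 [0.6055 0.1142 0.0546]
bask 187 264 [0.4142 0.1136 0.0263]
bask 79 264 [0.4143 0.3067 0.0548]
dish 309 164 [ 0.6098 -0.1236  0.0173]
dish 405 177 [ 0.579  -0.3099  0.0271]
dish 400 229 [ 0.4775 -0.2962  0.0196]
dish 300 216 [ 0.5054 -0.1031  0.018 ]
tab 361 170 [ 0.5854 -0.2174  0.0594]
tab 359 190 [ 0.5352 -0.2014  0.1105]
tab 354 212 [ 0.505  -0.2009  0.0583]
tab 361 180 [ 0.5536 -0.2059  0.1099]
tab 357 195 [ 0.527  -0.1982  0.1067]
tab n 306 [ 0.5081473  -0.17506075] ((0.447099506855011, -0.13051918148994446), (0.03578837215900421, 0.3024466037750244), 51.571006774902344) 0.9830805461208982
bask 2089 ((0.5115826725959778, 0.21420517563819885), (0.20085912942886353, 0.20231828093528748), 0.15581680834293365)
```

View pics/c.png

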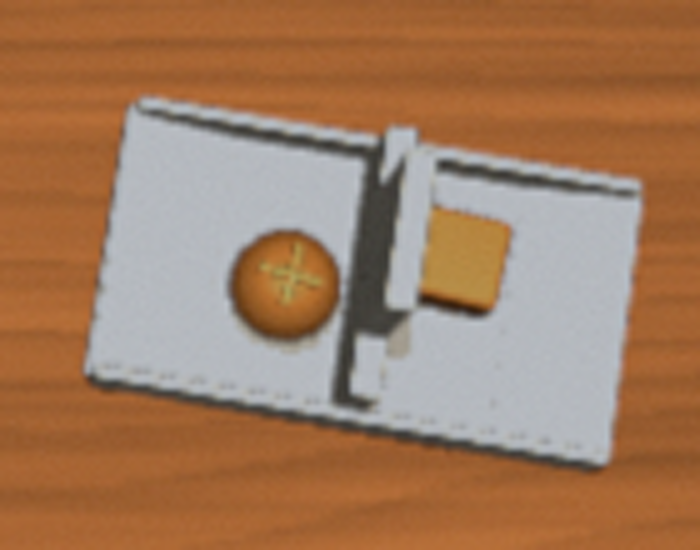

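```bash
cat >> h.py <<'E'
def cloud(n,d):
    c=camera_info(n); f=210/np.tan(np.radians(c['fov_y'])/2); v,u=np.mgrid[0:420,0:560]
    return np.stack([(u-c['cx'])*d/f,(v-c['cy'])*d/f,d,np.ones_like(d)],-1)@np.linalg.inv(c['extrinsics']).T
def step(pos,yaw,tilt=0):
    """delta to TCP pose: dish yaw (deg, tool y = dish y), tilt + = dish +y side low"""
    from scipy.spatial.transform import Rotation as R
    s=monitor.observe(); A=np.array(s['eef_rot']); a=np.radians(yaw)
    T=np.array([[-np.cos(a),-np.sin(a),0],[-np.sin(a),np.cos(a),0],[0,0,-1]]).T@R.from_rotvec([np.radians(tilt),0,0]).as_matrix()
    return np.r_[R.from_matrix(A.T@T).as_rotvec(),100*A.T@(np.array(pos)-s['ee_pos'])].round(3)
E
python3 - <<'E'
from h import *
P=cloud('top',np.load('pics/top0.npy')); 
box=lambda lo,hi:(P[...,2]>lo)&(P[...,2]<hi)&(abs(P[...,0]-.543)<.09)&(abs(P[...,1]+.206)<.13)
q=P[box(.1,.118)][:,:2].astype(np.float32); print(len(q),cv2.minAreaRect(q),q.mean(0))
q=P[box(.006,.118)][:,:2].astype(np.float32); print(len(q),cv2.minAreaRect(q))
print(step([.543,-.206,.205],-9))
E
```

```text
237 ((0.5436403155326843, -0.20676197111606598), (0.012495928443968296, 0.06094178929924965), 80.19025421142578) [ 0.54223555 -0.2059078 ]
5914 ((0.5361049175262451, -0.2052426040172577), (0.20674462616443634, 0.13035382330417633), 79.38038635253906)
[-1.0000e-03  0.0000e+00 -1.2800e-01 -5.7898e+01 -6.6983e+01  6.7000e-02]
```

Call:
{"name": "servo_tool", "arguments": {"deltas": [[0,0,-0.13,-57.9,-67,0,0],[0,0,-0.13,-57.9,-67,0,0],[0,0,-0.13,-57.9,-67,0,0],[0,0,-0.13,-57.9,-67,0,0],[0,0,-0.13,-57.9,-67,0,0],[0,0,-0.13,-57.9,-67,0,0],[0,0,-0.13,-57.9,-67,0,0],[0,0,-0.13,-57.9,-67,0,0],[0,0,-0.13,-57.9,-67,0,0],[0,0,-0.13,-57.9,-67,0,0],[0,0,-0.13,-57.9,-67,0,0],[0,0,-0.13,-57.9,-67,0,0]], "newtons": 40}}

```text
t: 1.3
ee_pos: [0.4249, 0.0519, 0.2056]
eef_rot: [[-0.988, 0.154, 0.0], [0.154, 0.988, 0.0], [-0.0, 0.0, -1.0]]
contact_force: [1.1, 1.4, -0.0]
width: 1.001
grasp_force: 0.0
```

Call:
{"name": "servo_tool", "arguments": {"deltas": [[0,0,0.017,-15.7,-23.7,0,0],[0,0,0.017,-15.7,-23.7,0,0],[0,0,0.017,-15.7,-23.7,0,0],[0,0,0.017,-15.7,-23.7,0,0],[0,0,0.017,-15.7,-23.7,0,0],[0,0,0.017,-15.7,-23.7,0,0],[0,0,0.017,-15.7,-23.7,0,0],[0,0,0.017,-15.7,-23.7,0,0],[0,0,0.017,-15.7,-23.7,4,0],[0,0,0.017,-15.7,-23.7,7,0],[0,0,0.017,-15.7,-23.7,7,0]]}}

```text
t: 2.4
ee_pos: [0.5412, -0.2022, 0.1325]
eef_rot: [[-0.986, 0.169, -0.005], [0.169, 0.986, 0.002], [0.005, 0.001, -1.0]]
contact_force: [0.1, 1.0, 0.4]
width: 1.004
grasp_force: 0.0
```

```bash
python3 - <<'E'
from h import *
p,d=look('scene','s1'); cv2.imwrite('pics/s1c.png',cv2.resize(p[150:340,120:340],None,fx=3,fy=3))
print(step([.5435,-.2067,.066],-9.8),monitor.observe()['joints'])
E
```

```text
[ 0.000e+00 -3.000e-03  0.000e+00 -1.980e-01 -3.410e-01  6.886e+00] [-0.1330454   0.46653985  0.56781998  1.81020454 -0.30076284  0.95449729
  1.96311125]
```

View pics/s1c.png

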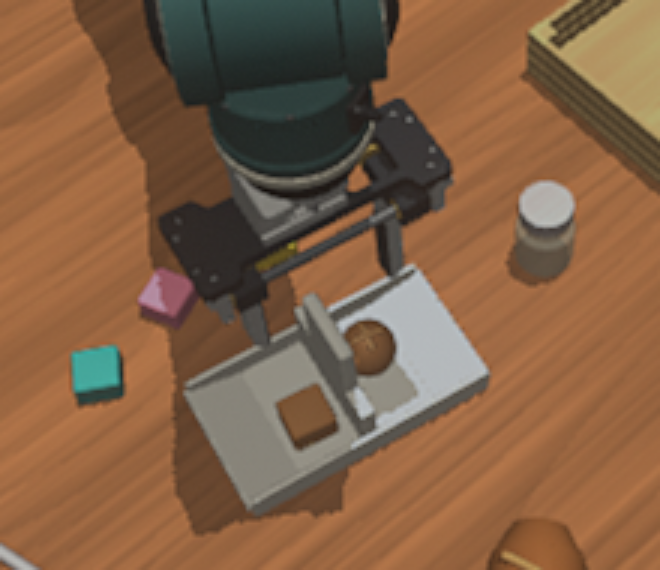

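The gripper is centred over the tab (crop about (325,325)). The roll is on the right at (368,348) and the cake on the left at (305,415). I'll descend and pinch.

Call:
{"name": "servo_tool", "arguments": {"deltas": [[0,-0.003,0,-0.2,-0.34,2.5,0],[0,-0.003,0,-0.2,-0.34,5,0],[0,-0.003,0,-0.2,-0.34,6.7,0],[0,-0.003,0,-0.2,-0.34,6.7,0],[0,-0.003,0,-0.2,-0.34,6.7,0.4],[0,-0.003,0,-0.2,-0.34,6.7,0.7],[0,-0.003,0,-0.2,-0.34,6.7,1],[0,-0.003,0,-0.2,-0.34,6.7,1],[0,-0.003,0,-0.2,-0.34,6.7,1],[0,-0.003,0,-0.2,-0.34,6.7,1],[0,-0.003,0,-0.2,-0.34,6.7,1],[0,-0.003,0,-0.2,-0.34,6.7,1]], "newtons": 40}}

```text
t: 3.65
ee_pos: [0.5445, -0.2082, 0.0685]
eef_rot: [[-0.985, 0.171, 0.003], [0.171, 0.985, -0.001], [-0.003, -0.0, -1.0]]
contact_force: [-0.3, 0.0, -0.2]
width: 0.356
grasp_force: 0.0
```

```bash
python3 - <<'E'
from h import *
s=monitor.observe(); print(s['ee_pos'],s['contact_force'],s['width'])
print('lift',step([.5435,-.2067,.18],-9.8)); print('to',step([.5115,.05,.18],0))
E
```

```text
[ 0.5444907  -0.20818124  0.06846521] [-0.25487747  0.04643432 -0.2206697 ] 0.35603345629513905
lift [-0.0000e+00  3.0000e-03 -1.0000e-03  9.0000e-02  1.2800e-01 -1.1154e+01]
to [-0.0000e+00  3.0000e-03 -1.7200e-01  7.6320e+00  2.4873e+01 -1.1178e+01]
```

Call:
{"name": "servo_tool", "arguments": {"deltas": [[0,0,0,0,0,0,1],[0,0,0,0,0,0,1],[0,0,0,0,0,0,1],[0,0,0,0,0,0,1],[0,0,0,0,0,0,1],[0,0,0,0,0,0,1],[0,0,0,0,0,0,1],[0,0,0,0,0,0,1]]}}

```text
t: 4.45
ee_pos: [0.5445, -0.2081, 0.0685]
eef_rot: [[-0.985, 0.171, 0.003], [0.171, 0.985, -0.001], [-0.003, 0.0, -1.0]]
contact_force: [0.3, 0.8, -0.4]
width: 0.126
grasp_force: 40.0
```

Call:
{"name": "servo_tool", "arguments": {"deltas": [[0,0,0,0,0,-0.3,1],[0,0,0,0,0,-1,1],[0,0,0,0,0,-2,1],[0,0,0,0,0,-3.2,1],[0,0,0,0,0,-4.6,1],[0,0,0,0,0,-6,1],[0,0,0,0,0,-7.4,1],[0,0,0,0,0,-8.8,1],[0,0,0,0,0,-10,1],[0,0,0,0,0,-11,1],[0,0,0,0,0,-11.7,1],[0,0,0,0,0,-12,1]]}}

```text
t: 5.65
ee_pos: [0.5443, -0.2081, 0.1891]
eef_rot: [[-0.985, 0.171, 0.003], [0.171, 0.985, -0.001], [-0.004, -0.0, -1.0]]
contact_force: [0.3, 0.3, -2.1]
width: 0.125
grasp_force: 40.0
```

```bash
python3 - <<'E'
from h import *
p,d=look('scene','s2'); cv2.imwrite('pics/s2c.png',cv2.resize(p[120:330,120:420],None,fx=2.5,fy=2.5))
import numpy as np
# rotate about the lip: grip = lip - (103c-65s, -103s-65c); TCP = grip - 19mm along up axis (dish z 66 above underside)
# lip y .139, z .090 ; dish coords of lip relative to TCP: (103, 20-68.5)
for t in (0,10,15,20,25,30,35,40,45):
    a=np.radians(t);c,s_=np.cos(a),np.sin(a)
    y,z=.139-(.103*c-.0485*s_), .092-(-.103*s_-.0485*c)
    print(t,round(y,4),round(z,4))
print(step([.5115,.036,.188],0),monitor.observe()['contact_force'])
E
```

```text
0 0.036 0.1405
10 0.046 0.1576
15 0.0521 0.1655
20 0.0588 0.1728
25 0.0661 0.1795
30 0.074 0.1855
35 0.0824 0.1908
40 0.0913 0.1954
45 0.1005 0.1991
[-0.0000e+00  4.0000e-03 -1.7200e-01  7.4080e+00  2.3493e+01  8.7000e-02] [ 0.58025121  0.18988303 -2.56464553]
```

View pics/s2c.png

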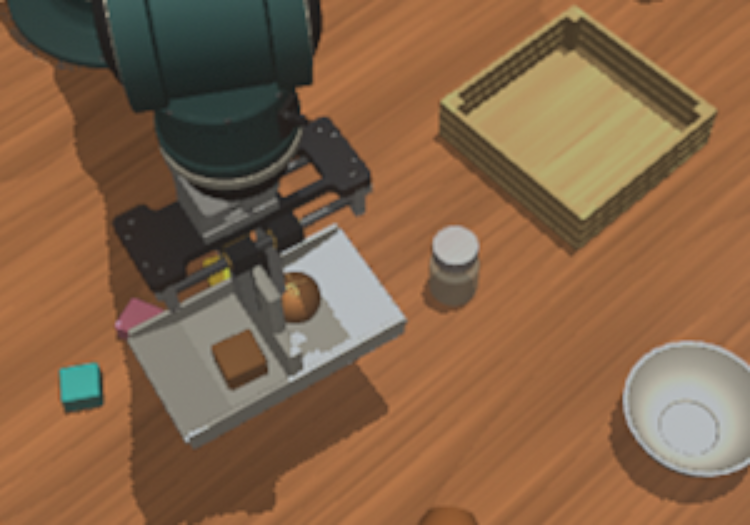

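Level lift; roll at (297,297) and cake at (240,360) in the crop are both in place. I'll carry it gently toward the basket.

Call:
{"name": "servo_tool", "arguments": {"deltas": [[0,0,-0.001,0.04,0.12,0,1],[0,0,-0.003,0.15,0.47,0,1],[0,0,-0.008,0.33,1.06,0,1],[0,0,-0.014,0.59,1.9,0,1],[0,0,-0.02,0.9,2.8,0,1],[0,0,-0.028,1.22,3.9,0,1],[0,0,-0.037,1.6,5.1,0,1],[0,0,-0.046,2.0,6.4,0,1],[0,0,-0.057,2.44,7.8,0,1],[0,0,-0.067,2.9,9.2,0,1],[0,0,-0.077,3.3,10.5,0,1],[0,0,-0.086,3.7,11.7,0,1]]}}

```text
t: 6.9
ee_pos: [0.5276, -0.0852, 0.1884]
eef_rot: [[-0.996, 0.085, 0.003], [0.085, 0.996, -0.001], [-0.003, -0.0, -1.0]]
contact_force: [-0.1, 0.9, -3.3]
width: 0.122
grasp_force: 40.0
```

```bash
python3 -c "
from h import *
print(step([.5115,.036,.188],0),monitor.observe()['joints'])"
```

```text
[-0.0000e+00  3.0000e-03 -8.5000e-02  2.6280e+00  1.1941e+01  3.1000e-02] [-0.36064138  0.30403219  0.55745444  1.87539726 -0.18803227  1.01082067
  1.76236519]
```

Call:
{"name": "servo_tool", "arguments": {"deltas": [[0,0,-0.007,0.2,1.0,0,1],[0,0,-0.016,0.5,2.2,0,1],[0,0,-0.025,0.77,3.5,0,1],[0,0,-0.034,1.06,4.8,0,1],[0,0,-0.043,1.34,6.1,0,1],[0,0,-0.052,1.6,7.4,0,1],[0,0,-0.061,1.9,8.6,0,1],[0,0,-0.069,2.15,9.75,0,1],[0,0,-0.076,2.35,10.7,0,1],[0,0,-0.081,2.5,11.4,0,1],[0,0,-0.084,2.6,11.8,0,1],[0,0,-0.085,2.63,11.94,0,1]]}}

```text
t: 8.1
ee_pos: [0.5117, 0.035, 0.1882]
eef_rot: [[-1.0, 0.0, 0.003], [0.0, 1.0, -0.001], [-0.003, -0.001, -1.0]]
contact_force: [0.7, -0.1, -1.5]
width: 0.126
grasp_force: 40.0
```

```bash
python3 -c "
from h import *
print(monitor.observe()['joints'])
for t in (0,4,8,12,16,20,24,28,32,36,40):
    a=np.radians(t);c,s=np.cos(a),np.sin(a)
    print(t,step([.5115,.139-(.103*c-.0485*s), .092+.103*s+.0485*c],0,t))"
```

```text
[-0.54829382  0.25346674  0.48978875  1.92393056 -0.14008877  0.99458709
  1.5748556 ]
0 [-1.000e-03  3.000e-03 -0.000e+00  3.500e-02  1.080e-01  4.774e+00]
4 [ 6.900e-02  3.000e-03 -1.000e-03  3.300e-02  4.710e-01  4.067e+00]
8 [ 1.390e-01  3.000e-03 -1.000e-03  3.100e-02  8.820e-01  3.387e+00]
12 [ 2.090e-01  3.000e-03 -1.000e-03  2.900e-02  1.340e+00  2.737e+00]
16 [ 2.790e-01  3.000e-03 -1.000e-03  2.800e-02  1.842e+00  2.121e+00]
20 [ 3.480e-01  3.000e-03 -1.000e-03  2.600e-02  2.386e+00  1.542e+00]
24 [ 4.180e-01  3.000e-03 -1.000e-03  2.500e-02  2.969e+00  1.002e+00]
28 [ 4.880e-01  3.000e-03 -1.000e-03  2.400e-02  3.588e+00  5.030e-01]
32 [ 5.58e-01  3.00e-03 -1.00e-03  2.30e-02  4.24e+00  5.00e-02]
36 [ 6.280e-01  3.000e-03 -1.000e-03  2.200e-02  4.922e+00 -3.580e-01]
40 [ 6.970e-01  3.000e-03 -1.000e-03  2.100e-02  5.632e+00 -7.160e-01]
```

Call:
{"name": "servo_tool", "arguments": {"deltas": [[0.01,0,0,0,0.05,0.3,1],[0.03,0,0,0,0.15,0.8,1],[0.055,0,0,0,0.3,1.3,1],[0.08,0,0,0,0.45,1.75,1],[0.11,0,0,0,0.62,2.05,1],[0.139,0,0,0,0.82,2.25,1],[0.17,0,0,0,1.05,2.35,1],[0.2,0,0,0,1.27,2.4,1],[0.23,0,0,0,1.48,2.35,1],[0.255,0,0,0,1.67,2.25,1],[0.272,0,0,0,1.8,2.17,1],[0.279,0,0,0,1.84,2.12,1]]}}

```text
t: 9.3
ee_pos: [0.5118, 0.0535, 0.1669]
eef_rot: [[-1.0, 0.001, 0.003], [0.0, 0.961, -0.277], [-0.003, -0.277, -0.961]]
contact_force: [-1.0, 0.3, -2.9]
width: 0.126
grasp_force: 40.0
```

```bash
python3 -c "
from h import *
p,d=look('scene','s3'); cv2.imwrite('pics/s3c.png',cv2.resize(p[80:290,180:460],None,fx=2.5,fy=2.5))
print(monitor.observe()['joints'])
for t in (16,20,24,28,32,36,40,44):
    a=np.radians(t);c,s=np.cos(a),np.sin(a)
    print(t,step([.5115,.139-(.103*c-.0485*s), .092+.103*s+.0485*c],0,t))"
```

```text
[-0.76744577  0.34196608  0.5233806   1.9127702   0.12201512  1.00467301
  1.23735272]
16 [-0.001  0.003 -0.001  0.034 -0.009  0.   ]
20 [ 0.069  0.003 -0.001  0.032  0.353 -0.707]
24 [ 1.380e-01  3.000e-03 -1.000e-03  3.100e-02  7.640e-01 -1.387e+00]
28 [ 2.080e-01  3.000e-03 -1.000e-03  3.000e-02  1.222e+00 -2.037e+00]
32 [ 2.780e-01  3.000e-03 -1.000e-03  2.800e-02  1.723e+00 -2.653e+00]
36 [ 3.480e-01  3.000e-03 -1.000e-03  2.700e-02  2.267e+00 -3.233e+00]
40 [ 4.180e-01  2.000e-03 -2.000e-03  2.600e-02  2.849e+00 -3.773e+00]
44 [ 4.870e-01  2.000e-03 -2.000e-03  2.600e-02  3.468e+00 -4.272e+00]
```

View pics/s3c.png

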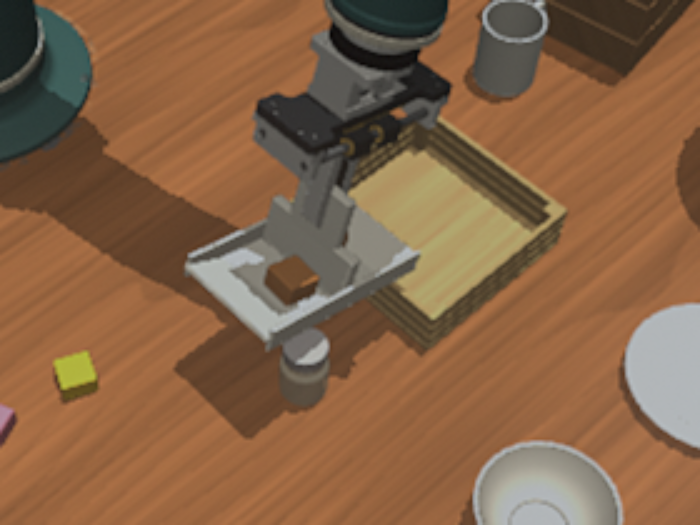

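Tilted 16°, with the lip over the basket's near wall (crop about (415,255)). The cake is in place at (290,278), and the roll is still hidden behind the divider. I'll continue about the lip.

Call:
{"name": "servo_tool", "arguments": {"deltas": [[0.02,0,0,0,0.1,-0.2,1],[0.05,0,0,0,0.25,-0.5,1],[0.085,0,0,0,0.44,-0.87,1],[0.12,0,0,0,0.66,-1.2,1],[0.155,0,0,0,0.87,-1.55,1],[0.19,0,0,0,1.1,-1.87,1],[0.225,0,0,0,1.34,-2.18,1],[0.26,0,0,0,1.6,-2.5,1],[0.29,0,0,0,1.82,-2.75,1],[0.32,0,0,0,2.05,-3.0,1],[0.34,0,0,0,2.2,-3.17,1],[0.348,0,0,0,2.27,-3.23,1]]}}

```text
t: 10.55
ee_pos: [0.5118, 0.0843, 0.1917]
eef_rot: [[-1.0, 0.002, 0.002], [0.0, 0.809, -0.588], [-0.003, -0.588, -0.809]]
contact_force: [0.0, -0.6, -2.5]
width: 0.126
grasp_force: 40.0
```

```bash
python3 -c "
from h import *
p,d=look('scene','s4'); cv2.imwrite('pics/s4c.png',cv2.resize(p[80:290,180:460],None,fx=2.5,fy=2.5))
print(monitor.observe()['joints'])
for t in (16,24,32,36,40,44):
    a=np.radians(t);c,s=np.cos(a),np.sin(a)
    print(t,step([.5115,.139-(.103*c-.0485*s), .092+.103*s+.0485*c],0,t))"
```

```text
[-0.98460657  0.48009812  0.55926269  1.8081982   0.33519875  1.22292546
  0.96373088]
16 [-3.500e-01  2.000e-03 -1.000e-03  3.100e-02 -1.049e+00  3.811e+00]
24 [-2.100e-01  2.000e-03 -1.000e-03  2.900e-02 -7.960e-01  2.243e+00]
32 [-0.07   0.002 -0.002  0.026 -0.327  0.725]
36 [-0.001  0.002 -0.002  0.025 -0.014 -0.005]
40 [ 0.069  0.002 -0.002  0.025  0.349 -0.712]
44 [ 0.139  0.002 -0.002  0.024  0.76  -1.392]
```

View pics/s4c.png

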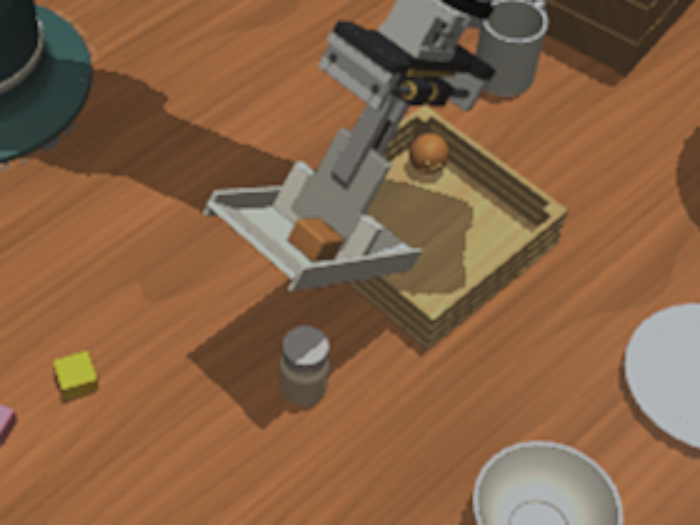

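The roll has left the dish and is in the basket at crop (430,152). The cake is resting against the divider at (315,237). I'll level the dish and carry it back.

```bash
python3 -c "
from h import *
for t in (24,12,0): print(t,step([.5115,.036+.048*t/36,.191],0,t))"
```

```text
24 [-2.100e-01  2.000e-03 -1.000e-03  2.500e-02 -1.276e+00  1.009e+00]
12 [-4.200e-01  2.000e-03 -1.000e-03  2.500e-02 -2.570e+00  1.951e+00]
0 [-6.290e-01  3.000e-03 -1.000e-03  2.500e-02 -3.864e+00  2.892e+00]
```

Call:
{"name": "servo_tool", "arguments": {"deltas": [[-0.02,0,0,0,-0.12,0.1,1],[-0.07,0,0,0,-0.43,0.33,1],[-0.13,0,0,0,-0.8,0.61,1],[-0.2,0,0,0,-1.22,0.95,1],[-0.27,0,0,0,-1.65,1.27,1],[-0.34,0,0,0,-2.08,1.58,1],[-0.41,0,0,0,-2.5,1.9,1],[-0.48,0,0,0,-2.94,2.22,1],[-0.54,0,0,0,-3.3,2.5,1],[-0.59,0,0,0,-3.6,2.7,1],[-0.62,0.002,0,0,-3.8,2.85,1],[-0.63,0.003,0,0,-3.86,2.89,1]]}}

```text
t: 11.8
ee_pos: [0.5117, 0.0337, 0.1917]
eef_rot: [[-1.0, 0.005, 0.002], [0.005, 1.0, 0.004], [-0.001, 0.004, -1.0]]
contact_force: [0.8, 0.3, -2.3]
width: 0.128
grasp_force: 40.0
```

```bash
python3 -c "
from h import *
s=monitor.observe();print(s['ee_pos'],s['contact_force'])
p,d=look('top','t5'); cv2.imwrite('pics/t5c.png',cv2.resize(p[130:290,50:410],None,fx=2,fy=2))
print(step([.5435,-.2067,.19],-9.8))"
```

```text
[0.51174993 0.03372907 0.19168182] [ 0.78807011  0.3025251  -2.26192974]
[ 4.0000e-03  1.0000e-03  1.6700e-01 -3.2820e+00 -2.4062e+01  6.9000e-02]
```

View pics/t5c.png

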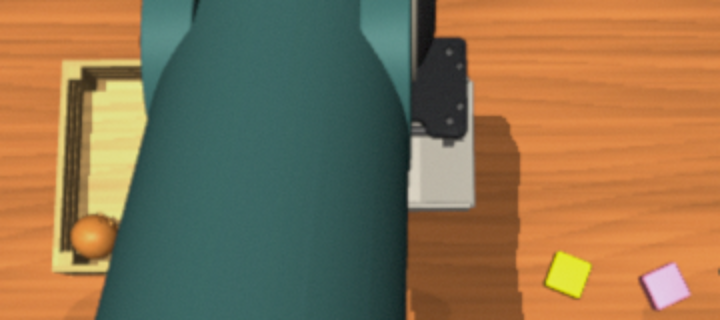

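The roll is inside the basket's corner (crop (93,237)). I'll return to the original spot.

Call:
{"name": "servo_tool", "arguments": {"deltas": [[0,0,0.002,-0.05,-0.3,0,1],[0,0,0.007,-0.15,-1.0,0,1],[0,0,0.014,-0.28,-2.0,0,1],[0,0,0.022,-0.44,-3.2,0,1],[0,0,0.031,-0.6,-4.5,0,1],[0,0,0.041,-0.8,-6,0,1],[0,0,0.053,-1.04,-7.6,0,1],[0,0,0.065,-1.27,-9.3,0,1],[0,0,0.076,-1.5,-11,0,1],[0.002,0,0.088,-1.73,-12.7,0,1],[0.003,0,0.1,-1.96,-14.4,0,1],[0.004,0,0.112,-2.2,-16.1,0,1]]}}

```text
t: 13.05
ee_pos: [0.5336, -0.1269, 0.1907]
eef_rot: [[-0.993, 0.115, -0.0], [0.115, 0.993, -0.002], [-0.0, -0.002, -1.0]]
contact_force: [-0.4, 0.4, -2.2]
width: 0.122
grasp_force: 40.0
```

```bash
python3 -c "
from h import *
print(step([.5435,-.2067,.19],-9.8))"
```

```text
[-2.000e-03  0.000e+00  5.600e-02 -1.898e+00 -7.809e+00  8.300e-02]
```

Call:
{"name": "servo_tool", "arguments": {"deltas": [[0,0,0.01,-0.35,-1.5,0,1],[0,0,0.021,-0.7,-2.9,0,1],[0,0,0.031,-1.04,-4.3,0,1],[-0.001,0,0.04,-1.35,-5.5,0,1],[-0.002,0,0.047,-1.58,-6.5,0.3,1],[-0.002,0,0.052,-1.77,-7.3,1,1],[-0.002,0,0.055,-1.87,-7.7,2,1],[-0.002,0,0.056,-1.9,-7.8,3.2,1],[-0.002,0,0.056,-1.9,-7.8,4.6,1],[-0.002,0,0.056,-1.9,-7.8,6,1],[-0.002,0,0.056,-1.9,-7.8,7.4,1],[-0.002,0,0.056,-1.9,-7.8,8.6,1]]}}

```text
t: 14.25
ee_pos: [0.5433, -0.2049, 0.1034]
eef_rot: [[-0.986, 0.169, -0.0], [0.169, 0.986, 0.001], [0.001, 0.001, -1.0]]
contact_force: [0.8, 0.1, -2.5]
width: 0.126
grasp_force: 40.0
```

```bash
python3 -c "
from h import *
print(step([.5435,-.2067,.0685],-9.8),monitor.observe()['contact_force'])"
```

```text
[ 1.000e-03 -1.000e-03  2.000e-03 -5.500e-02 -1.800e-01  3.486e+00] [ 0.84293515  0.11852596 -2.4974719 ]
```

Call:
{"name": "servo_tool", "arguments": {"deltas": [[0,0,0,0,0,0.8,1],[0,0,0,0,0,1.5,1],[0,0,0,0,0,2.1,1],[0,0,0,0,0,2.6,1],[0,0,0,0,0,3,1],[0,0,0,0,0,3.2,1],[0,0,0,0,0,3.35,1],[0,0,0,0,0,3.4,1],[0,0,0,0,0,3.4,1]]}}

```text
t: 15.15
ee_pos: [0.5436, -0.2052, 0.071]
eef_rot: [[-0.986, 0.169, 0.0], [0.169, 0.986, 0.0], [-0.0, 0.0, -1.0]]
contact_force: [-0.2, -0.1, -2.5]
width: 0.128
grasp_force: 40.0
```

Call:
{"name": "servo_tool", "arguments": {"deltas": [[0,0,0,0,0,0.1,1],[0,0,0,0,0,0.2,1],[0,0,0,0,0,0.25,1],[0,0,0,0,0,0.25,1]]}}

```text
t: 15.55
ee_pos: [0.5435, -0.2052, 0.0686]
eef_rot: [[-0.986, 0.169, 0.0], [0.169, 0.986, 0.001], [-0.0, 0.001, -1.0]]
contact_force: [-3.5, 1.9, 4.1]
width: 0.126
grasp_force: 40.0
```

Contact with the counter. I'll release by opening symmetrically, then rise.

Call:
{"name": "servo_tool", "arguments": {"deltas": [[0,0,0,0,0,0,0.8],[0,0,0,0,0,0,0.6],[0,0,0,0,0,0,0.4],[0,0,0,0,0,0,0.3],[0,0,0,0,0,0,0.3],[0,0,0,0,0,0,0.3],[0,0,0,0,0,-1,0.3],[0,0,0,0,0,-4,0.3],[0,0,0,0,0,-8,0.3],[0,0,0,0,0,-12,0.3],[0,0,0,0,0,-15,0.3],[0,0,0,0,0,-15,0.3]]}}

```text
t: 16.75
ee_pos: [0.545, -0.2062, 0.223]
eef_rot: [[-0.986, 0.169, 0.006], [0.169, 0.986, -0.001], [-0.006, 0.0, -1.0]]
contact_force: [0.3, 0.1, -0.5]
width: 0.7
grasp_force: 0.0
```

```bash
python3 -c "
from h import *
look('scene','s6'); s=monitor.observe(); print(s['t'],s['ee_pos'],s['contact_force'],s['width'])"
```

```text
16.8 [ 0.5442338  -0.20559339  0.22066149] [ 0.0578064  -1.29713475 -0.27960607] 0.6996404744012747
```

View pics/s6.png

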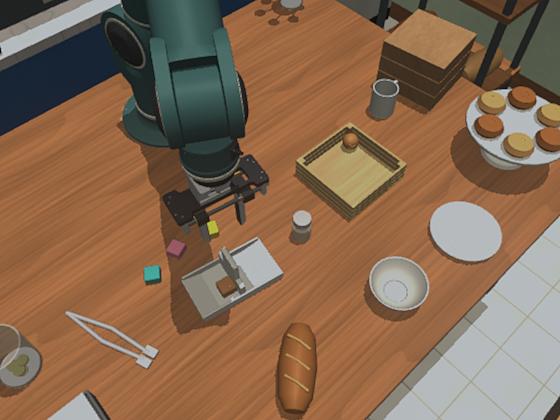

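The dish stands upright with the cake at (225,286), the roll is in the basket at (350,141), and the gripper is clear.

```bash
python3 -c "
from h import *
print(world('scene',np.load('pics/s6.npy'),350,141)); print(order.close_job())"
```

```text
[0.45434497 0.27476418 0.04389723]
the job is handed in; nothing more can be done
None
```

The roll is in the basket, the dish is back upright on the counter with the cake still in it, and I handed the job in at about 17 s; no verdict came back.

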